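Repack the cantilever craft box on the shop counter

ROBOT

A 6-joint arm with a two-finger parallel gripper is mounted at the origin on the work surface. World frame = base frame: x ahead of the robot, y to its left, z up, the work surface at z = 0. Lengths are in m, angles in rad, forces in N, time in s.
With the tool pointing down it reaches from about 0.35 to 0.975 m from the base axis. Payload 4.9 kg.
Tool frame: the origin (TCP) lies at the very end of the fingers, on their centre line; the grasp point (between the pads) lies 19 mm behind it; z points along the fingers, x is the direction in which the jaws open and shut, and the axes are right-handed (so a half turn about z gives the same grasp; the last joint's range is limited). The gripper opens to 85 mm and grips with 20 to 120 N. Pads are 22 mm wide; open, the fingers measure 114 mm over their backs; the gripper's body (76 mm by 85 mm) begins 54 mm behind the grasp point. The pads swing forward as they close: fully open they stand 13 mm farther back than shut.
Start: joints at [-0.119, 0.053, 1.613, -0, 1.476, -0.119], TCP at [0.625, 0, 0.2] pointing down, gripper open.
Joint ranges: [-3.01, 3.01], [-1.01, 2.22], [0.06, 2.58], [-1.02, 4.17], [0.09, 2.62], [-3.14, 3.14]. Speed limits (rad/s): [2.57, 2.57, 3.14, 3.14, 3.14, 3.14].

INTERFACE

Orientations are given as a unit quaternion [x, y, z, w].
In Python, from rig import telemetry, optics, close_job gives the robot as it stands.
- The arm moves only by the tool arm_command, never from a script. Its argument "moves" is a list of rows, each a list of 4 numbers: the shift along the tool's x, y, z in cm, then the turn about the tool's z in degrees. In form: [[tx, ty, tz, spin], ...]. A call has 1 to 20 rows; each row shifts and turns the commanded pose from where the row before left it, along the tool's axes as they then stand; what a row does not reach is not made up. A row lasts 1/8 s, in which the tool goes at most 62.5 mm and 10.7 degrees, less where a joint would pass 70% of its speed; a pose out of reach is approached as far as the arm can. A call is refused whole if a number of a shift passes 6.25 or a number of a turn 10.7, either way. A call with a gripper value outside its range is refused whole. "claw" is the finger opening in cm, from 0 to 8.54, set as the call begins (left out, the last holds). The fingers move at their own pace and stop on an object; "newtons" is the grip in N (left out, the last holds). Time passes only in rows, so rows that do not move let the fingers close. It gives the time, the measured TCP pose, the force and the opening at its end, in the units of the state.
- telemetry.get_obs(): the state, without advancing time (a new reading comes with each control period).
- optics.snapshot(name): name is "scene" or "side" or "wrist"; returns the picture (480x640x3 uint8, blue, green, red); there is no depth.
- optics.get_calibration(name): a dict with "intrinsics" (3x3 intrinsics, pixels), "world_to_cam" (4x4, takes a point from world to camera coordinates); the wrist camera has in their place "mount" (4x4, takes a point from camera to tool coordinates, whose origin is the TCP and whose axes are the tool frame's). Camera axes: x right, y up, looking along -z (the intrinsics and any distortion apply to the point x, -y, -z); pixel columns grow to the right and rows downward; lengths in m; the calibration is good to about 2 mm. A picture is of the moment at which its call begins: read the wrist's pose just before it. get_calibration takes no time and is no camera call.
- close_job(): hands the job in, once; it reports no verdict.
The state is a dict: "t": time; "joints": joint angles; "joint_velocities": joint speeds; "joint_efforts": joint torques, N m; "eef_pos": TCP position; "eef_rot": TCP orientation; "contact_force": force on the tool from outside, world axes, zero at the start; "torque": the same for the moment, N m; "finger_gap": opening from 0.0 (shut) to 1.0 (fully open).
Only numpy, scipy, OpenCV 4.12 (cv2) and the standard library are available. Lean on these libraries where they do the work, as an engineer would, in place of code of your own. Each camera call takes 0.05 s, during which the arm holds its last target. There are 200 camera calls.

TASK

Lift the craft box's top tray by its handle, up and over until it stands fully open, and pack every crayon carton and paint tin on the counter into the compartment underneath, low enough for the tray to close. Then lower the tray fully home, and after that seat the wooden stamp flat in the keyed well on the tray, its notch over the rib. Leave the other things on the counter standing where they are.

Things in the scene. Friction and masses are not known exactly. Their poses are not given: they have to be found in the camera images.
- craft_box: grey open compartment of the cantilever craft box, fixed to the counter: outside 270 (its x) x 200 (its y) x 66 mm high, walls and floor 5 mm, so 260 x 190 x 61 mm inside; origin at the centre of its underside. Closed, the white top tray rests on its rim and hides it; the tray opens up and over to the box's +y side, staying level, and hangs out beyond that side
- swing (a joint): angle q of the tray's arms, rad: 0 = closed, 2.18 = fully open stop. Parallel arms 120 mm long keep the tray level and unturned: at q it has moved from its closed place, in box axes, by y = 120 mm x (cos 10deg - cos(10deg + q)), z = 120 mm x (sin(10deg + q) - sin 10deg), x = 0; fully open 203 mm to +y, 64 mm up. Stiff: it stays where it is left; takes up to 10 N
- tray_handle (a point): centre of the bar of the black handle in the middle of the white tray; the bar lies along the box's y, 90 mm long, 16 mm wide, 14 mm high, centre 52 mm above the tray's underside (118 mm above the counter when closed), on two posts 80 mm apart, fixed to the tray. Tray 270 x 200 mm with a 22 mm rim; only the handle stands higher than the rim
- well (a point): floor centre of the keyed square grey well on the tray, 86 mm from the tray's centre to the box's -x, 4 mm above the tray's underside; inside 69 x 69 mm, walls 14 mm high above the floor; a rib 11 mm wide, as high as the walls, juts 14 mm inwards from the middle of the wall on the box's +x side (nearest the handle). Axes as the box's
- stamp: wooden hand stamp, 150 g: pale base 64 x 64 x 20 mm, with a notch 16 mm wide and 16 deep right through the middle of its +x side; on it a darker upright grip 44 (x) x 22 (y) x 40 mm, centred 9 mm to -x of the base centre, top 60 mm above the underside. Origin: centre of the underside. It sinks into the well only with its x along the box's x, notch over the rib
- carton_a: plain brown cardboard crayon carton with a pale paper band, 74 (its x) x 36 (its y) x 42 mm (its z), about 90 g; origin at the centre of its underside as it stands at the start. One of three alike; some may be absent
- carton_b: plain brown cardboard crayon carton with a pale paper band, 74 (its x) x 36 (its y) x 42 mm (its z), about 90 g; origin at the centre of its underside as it stands at the start. One of three alike; some may be absent
- carton_c: plain brown cardboard crayon carton with a pale paper band, 74 (its x) x 36 (its y) x 42 mm (its z), about 90 g; origin at the centre of its underside as it stands at the start. One of three alike; some may be absent
- tin_a: flat bare-steel paint tin, closed, 76 (its x) x 38 (its y) x 28 mm (its z), about 110 g; origin at the centre of its underside as it lies at the start. One of two alike; some may be absent
- tin_b: flat bare-steel paint tin, closed, 76 (its x) x 38 (its y) x 28 mm (its z), about 110 g; origin at the centre of its underside as it lies at the start. One of two alike; some may be absent
- tape_roll: loose bystander on the counter, not part of the job: yellow roll, 48 mm across, 22 mm high, lying flat among the goods; origin under its centre
- eraser: loose bystander on the counter, not part of the job: white eraser with a blue sleeve, 42 x 26 x 14 mm, lying among the goods; origin under its centre
- glue: loose bystander on the counter, not part of the job: white bottle, 52 mm across, 130 mm high, at the back; origin under its centre
- paint_jar: loose bystander on the counter, not part of the job: red jar, 66 mm across, 58 mm high, at the back; origin under its centre
- pen_pot: loose bystander on the counter, not part of the job: dark round pot with three pens, 72 mm across, about 140 mm high, at the back; origin under its centre
- notebooks: loose bystander on the counter, not part of the job: two stacked notebooks, 150 x 110 x 30 mm, at the back; origin under their centre
Things that resemble listed ones, but are neither listed nor needed, are in the scene too. Leave any red look-alike of the tin_a alone.

How it is judged:
On the way, in this order (a step that is already met when the one before it is completed fails the run):
1. the tray is swung up and over, open (arm angle above 1.9 rad) (value of joint swing above 1.9 rad), for 0.2 s.
2. every carton and tin is in the compartment, with the tray still open (above 1.5 rad) (x of carton_a in the frame of craft_box between -0.132 and 0.132 m and y of carton_a in the frame of craft_box between -0.097 and 0.097 m and z of each of carton_a, carton_b, carton_c, tin_a, tin_b in the frame of craft_box below 0.064 m and x of carton_b in the frame of craft_box between -0.132 and 0.132 m and y of carton_b in the frame of craft_box between -0.097 and 0.097 m and x of carton_c in the frame of craft_box between -0.132 and 0.132 m and y of carton_c in the frame of craft_box between -0.097 and 0.097 m and x of tin_a in the frame of craft_box between -0.132 and 0.132 m and y of tin_a in the frame of craft_box between -0.097 and 0.097 m and x of tin_b in the frame of craft_box between -0.132 and 0.132 m and y of tin_b in the frame of craft_box between -0.097 and 0.097 m and value of joint swing above 1.5 rad), for 0.2 s.
3. the tray is lowered home over them (arm angle below 0.05 rad) (x of carton_a in the frame of craft_box between -0.132 and 0.132 m and y of carton_a in the frame of craft_box between -0.097 and 0.097 m and z of each of carton_a, carton_b, carton_c, tin_a, tin_b in the frame of craft_box below 0.064 m and x of carton_b in the frame of craft_box between -0.132 and 0.132 m and y of carton_b in the frame of craft_box between -0.097 and 0.097 m and x of carton_c in the frame of craft_box between -0.132 and 0.132 m and y of carton_c in the frame of craft_box between -0.097 and 0.097 m and x of tin_a in the frame of craft_box between -0.132 and 0.132 m and y of tin_a in the frame of craft_box between -0.097 and 0.097 m and x of tin_b in the frame of craft_box between -0.132 and 0.132 m and y of tin_b in the frame of craft_box between -0.097 and 0.097 m and value of joint swing below 0.05 rad), for 0.2 s.
4. the stamp is seated in the keyed well (value of joint swing below 0.05 rad and horizontal distance between stamp and well below 0.008 m and z of stamp in the frame of well between -0.005 and 0.005 m and angle between stamp's own z axis and vertical below 0.1 rad), for 0.2 s.
At the end, for the whole second after the job is handed in: every carton and tin has its origin inside the compartment (below the rim), the tray's arm angle is below 0.05 rad, and the stamp stands upright (within 0.1 rad) on the floor of the well: within 8 mm sideways of the well's centre and 5 mm of its floor, at rest (all of step 4 and x of carton_a in the frame of craft_box between -0.132 and 0.132 m and y of carton_a in the frame of craft_box between -0.097 and 0.097 m and z of each of carton_a, carton_b, carton_c, tin_a, tin_b in the frame of craft_box below 0.064 m and x of carton_b in the frame of craft_box between -0.132 and 0.132 m and y of carton_b in the frame of craft_box between -0.097 and 0.097 m and x of carton_c in the frame of craft_box between -0.132 and 0.132 m and y of carton_c in the frame of craft_box between -0.097 and 0.097 m and x of tin_a in the frame of craft_box between -0.132 and 0.132 m and y of tin_a in the frame of craft_box between -0.097 and 0.097 m and x of tin_b in the frame of craft_box between -0.132 and 0.132 m and y of tin_b in the frame of craft_box between -0.097 and 0.097 m and linear speed of stamp below 0.02 m/s); the robot touches nothing.
It fails at once if a bystander (tape roll, eraser, glue, jar, pen pot, notebooks) is knocked over or pushed more than 6 cm (distance of any of tape_roll, eraser, glue, paint_jar, pen_pot, notebooks from where it was at the start of the episode above 0.06 m or angle between any of tape_roll, eraser, glue, paint_jar, pen_pot, notebooks's own z axis and vertical above 0.6 rad).
Of carton_a, carton_b, carton_c, tin_a, tin_b only 3 to 5 are there at a start; the rules pass over those that are not, and their reading is None.
At some moment in a run one of carton_a, carton_b, carton_c, tin_a, tin_b may be knocked a few centimetres aside while the robot is not near it.
It also fails if it takes over 210 s, if anything falls off the work surface, if the arm or the gripper's body presses on something with over 40 N, if the wrist force passes 120 N, or if a joint passes its speed limit or range.

## Working session

There is one attempt and no reset: what is moved stays moved. The work goes in short steps, Python scripts to look and compute and a tool call to move; the robot and the scene stay as the last step left them, time stands still between calls to the robot, and variables do not carry over. Pictures are saved under pics/ and viewed, about 12 in all and at most 16, crops included, and the job is handed in when it is done.

Besides the shell and the picture viewer there is one more tool, called after "Emit:" in YAML: its name, and indented under it one key for each argument. arm_command: Moves the arm, as the interface text tells. Its arguments: {"type":"object","properties":{"moves":{"type":"array"},"claw":{"type":"number"},"newtons":{"type":"number"}},"required":["moves"]}

```bash
mkdir -p pics; ls
cat > h.py <<'E'
import numpy as np, cv2
from rig import telemetry, optics, close_job
from scipy.spatial.transform import Rotation as R
def cam(n):
    c=optics.get_calibration(n); K=np.array(c["intrinsics"])
    if n=="wrist":
        o=telemetry.get_obs(); T=np.eye(4); T[:3,:3]=R.from_quat(o["eef_rot"]).as_matrix(); T[:3,3]=o["eef_pos"]
        return K,np.linalg.inv(T@np.array(c["mount"])),c
    return K,np.array(c["world_to_cam"]),c
def px2w(n,uv,z,KW=None):
    K,W=(KW or cam(n)[:2]); C=np.linalg.inv(W)
    out=[]
    for u,v in np.atleast_2d(uv):
        d=np.linalg.inv(K)@[u,v,1]; d=C[:3,:3]@[d[0],-d[1],-d[2]]; p=C[:3,3]
        out.append(p+d*(z-p[2])/d[2])
    return np.array(out)
def w2px(n,P,KW=None):
    K,W=(KW or cam(n)[:2]); P=np.atleast_2d(P); c=P@W[:3,:3].T+W[:3,3]
    q=np.c_[c[:,0],-c[:,1],-c[:,2]]@K.T; return q[:,:2]/q[:,2:]
E
python3 - <<'E'
from h import *
for n in ("scene","side","wrist"):
    K,W,c=cam(n); print(n,c.keys(),K.tolist(),np.round(W,3).tolist())
    cv2.imwrite(f"pics/{n}0.png",optics.snapshot(n))
print(telemetry.get_obs())
E
```

```text
pics
scene dict_keys(['intrinsics', 'world_to_cam']) [[475.67843515156767, 0.0, 320.7124624262955], [0.0, 475.67843515156767, 239.60283953518334], [0.0, 0.0, 1.0]] [[-0.305, 0.952, 0.014, 0.237], [-0.798, -0.263, 0.543, 0.412], [0.521, 0.154, 0.84, -1.504], [0.0, 0.0, 0.0, 1.0]]
side dict_keys(['intrinsics', 'world_to_cam']) [[449.0236352672692, 0.0, 320.62134428936133], [0.0, 449.0236352672692, 244.53491158733095], [0.0, 0.0, 1.0]] [[0.94, -0.341, 0.005, -0.566], [0.167, 0.473, 0.865, -0.144], [-0.298, -0.812, 0.501, -0.77], [0.0, 0.0, 0.0, 1.0]]
wrist dict_keys(['intrinsics', 'mount']) [[331.908817723222, 0.0, 317.58628591189967], [0.0, 331.908817723222, 240.66104222512794], [0.0, 0.0, 1.0]] [[1.0, -0.0, -0.001, -0.625], [0.0, 0.949, -0.314, 0.04], [0.001, 0.314, 0.949, -0.38], [0.0, 0.0, 0.0, 1.0]]
{'t': 0.15, 'joints': array([-1.18987792e-01,  5.32210317e-02,  1.61397441e+00,  2.98987141e-05,
        1.47597549e+00, -1.18998402e-01]), 'joint_velocities': array([ 6.96068788e-04, -1.32271772e-03, -3.75800585e-03,  6.33806558e-05,
       -2.04467315e-04,  1.04333818e-04]), 'joint_efforts': array([ 5.10442842e-04, -3.94241810e+01, -3.70721948e+01, -1.15854355e-04,
        4.61802789e-03,  5.00508997e-05]), 'eef_pos': array([6.24473660e-01, 8.03031711e-05, 1.98538160e-01]), 'eef_rot': array([ 9.99999689e-01,  3.87788641e-06, -7.81792735e-04, -1.08456571e-04]), 'contact_force': array([ 0.16691539,  0.54727821, -0.62988561]), 'torque': array([-0.01736726,  0.02511893, -0.00457546]), 'finger_gap': 0.996417407680421}
```

View pics/scene0.png

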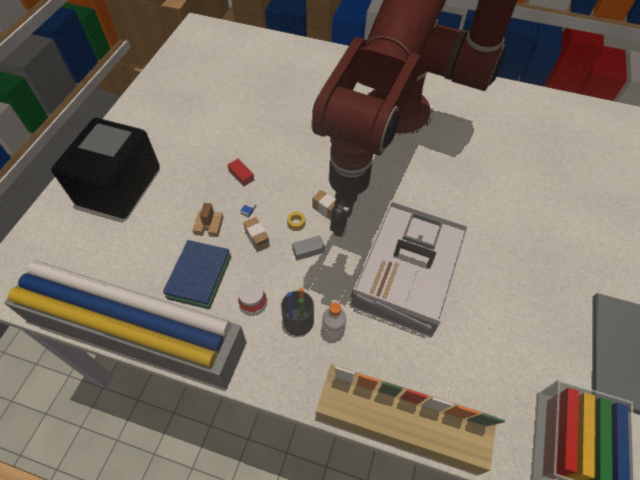

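View pics/side0.png

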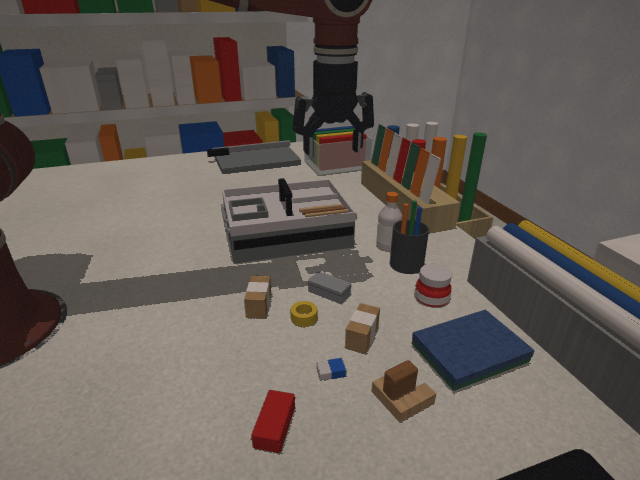

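The arm's robot side is at top: box right at (412,265) with the well nearest the robot; two cartons (325,203), (257,233); one steel tin (308,247); stamp (208,220); eraser, tape, and a red decoy tin (240,172). I'll zoom in for the corners.

Run:
```python
import cv2
a=cv2.imread("pics/scene0.png")
cv2.imwrite("pics/c1.png",cv2.resize(a[190:340,340:480],None,fx=4,fy=4,interpolation=cv2.INTER_CUBIC))
cv2.imwrite("pics/c2.png",cv2.resize(a[150:280,180:360],None,fx=4.4,fy=4.4,interpolation=cv2.INTER_CUBIC))
```

```text
(no output)
```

View pics/c1.png

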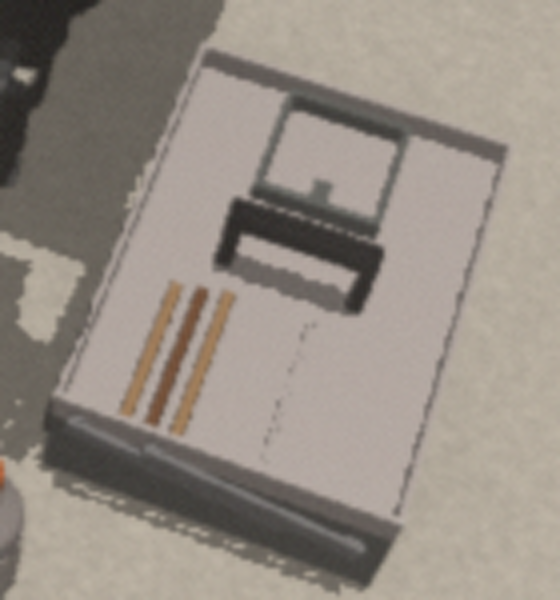

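View pics/c2.png

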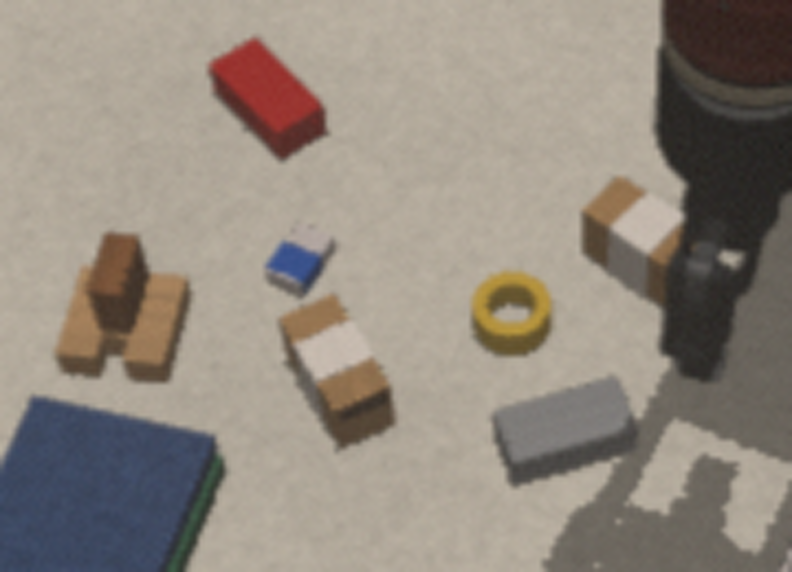

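Box rim corners in crop 1: (207,48), (507,148), (400,520), (50,398); handle bar from (235,208) to (383,250). Crop 2 shows the carton, tin and stamp tops; the stamp's notch faces away from the robot.

Run:
```python
from h import *
def s1(p): return (np.array(p)+.5)/4+[340,190]-.5
def s2(p): return (np.array(p)+.5)/4.4+[180,150]-.5
A=px2w("scene",s1([(207,48),(507,148),(400,520),(50,398)]),.088); print("rim",A.round(4).tolist(),A.mean(0).round(4))
for i,j in((0,1),(1,2),(2,3),(3,0)):
    d=A[j]-A[i]; print(np.linalg.norm(d[:2]).round(4),np.degrees(np.arctan2(d[1],d[0])).round(2))
B=px2w("scene",s1([(240,208),(380,252)]),.122);print("bar",B.round(4).tolist(),B.mean(0))
W=px2w("scene",s1([(290,95),(408,133),(378,230),(252,190)]),.084);print("well",W.round(4).tolist(),W.mean(0))
def q(n,p,z):
    P=px2w("scene",s2(p),z);print(n,P.mean(0).round(4),P.round(3)[:,:2].tolist())
    for i in range(4):
        d=P[(i+1)%4]-P[i];print("  ",np.linalg.norm(d[:2]).round(3),np.degrees(np.arctan2(d[1],d[0])).round(1))
q("carton1",[(281,320),(335,297),(388,380),(337,410)],.042)
q("tin",[(493,412),(612,377),(635,420),(513,462)],.028)
q("carton2",[(584,210),(622,178),(698,225),(663,262)],.042)
print(px2w("scene",s2([(125,275)]),.02),px2w("scene",s2([(512,312),(298,258)]),.02))
q("red",[(211,70),(256,38),(325,103),(283,140)],.028)
```

```text
rim [[0.4326, 0.0746, 0.088], [0.4496, 0.2652, 0.088], [0.711, 0.2458, 0.088], [0.6992, 0.0472, 0.088]] [0.5731 0.1582 0.088 ]
0.1914 84.91
0.2622 -4.25
0.1989 -93.39
0.2681 174.15
bar [[0.5659, 0.1202, 0.122], [0.57, 0.2019, 0.122]] [0.56793884 0.16103976 0.122     ]
well [[0.4489, 0.1317, 0.084], [0.4544, 0.2064, 0.084], [0.5297, 0.2016, 0.084], [0.5254, 0.1245, 0.084]] [0.48959884 0.16603733 0.084     ]
carton1 [ 0.5898 -0.2323  0.042 ] [[0.579, -0.27], [0.555, -0.247], [0.599, -0.196], [0.627, -0.216]]
   0.034 136.8
   0.067 48.6
   0.034 -35.5
   0.071 -131.3
tin [ 0.5831 -0.0967  0.028 ] [[0.592, -0.136], [0.548, -0.079], [0.572, -0.058], [0.62, -0.114]]
   0.072 127.6
   0.032 42.0
   0.074 -49.7
   0.035 -141.9
carton2 [ 0.4433 -0.0944  0.042 ] [[0.448, -0.129], [0.418, -0.115], [0.437, -0.061], [0.47, -0.073]]
   0.034 155.1
   0.058 69.9
   0.035 -19.7
   0.061 -111.4
[[ 0.56497151 -0.37952798  0.02      ]] [[ 0.51781647 -0.1510356   0.02      ]
 [ 0.52078113 -0.28644568  0.02      ]]
red [ 0.4076 -0.3525  0.028 ] [[0.406, -0.393], [0.372, -0.376], [0.408, -0.314], [0.445, -0.327]]
   0.038 154.5
   0.073 59.6
   0.039 -20.2
   0.076 -120.6
```

View pics/wrist0.png

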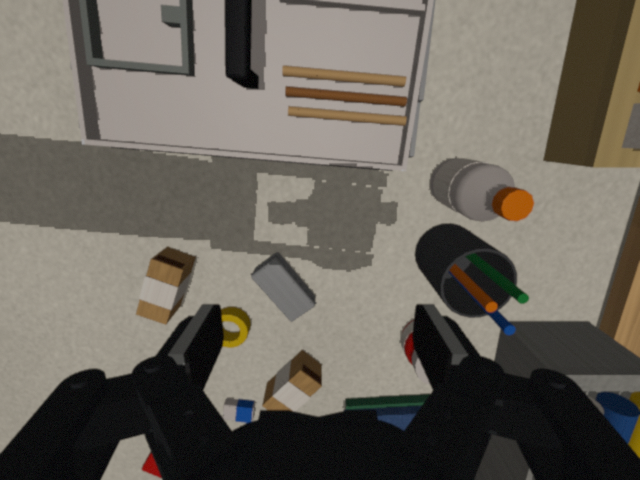

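Emit:
arm_command:
  moves:
    - [0, 0, 0, 4.4]
    - [-1, -2.5, -1.2, 0]
    - [-1, -2.5, -1.2, 0]
    - [-1, -2.5, -1.2, 0]
    - [-1, -2.5, -1.2, 0]
    - [-1, -2, -1.2, 0]
    - [0, 0, 0, 0]
    - [0, 0, 0, 0]
    - [0, 0, 0, 0]

```text
t: 1.27
eef_pos: [0.5842, 0.1227, 0.2586]
eef_rot: [0.999, -0.039, -0.001, 0.0]
contact_force: [0.6, -0.6, -0.5]
finger_gap: 1.0
```

```bash
cat >> h.py <<'E'
def pose():
    o=telemetry.get_obs(); M=R.from_quat(o["eef_rot"]).as_matrix()
    return np.array(o["eef_pos"]),M,np.degrees(np.arctan2(M[1,0],M[0,0])),o
def go(x,y,z,yaw=None):
    """spin (deg) to do first, then shift in cm in the tool axes after that spin"""
    p,M,a,o=pose(); s=0 if yaw is None else -((yaw-a+90)%180-90)
    M2=M@R.from_euler("z",s,degrees=True).as_matrix()
    print("t %.1f at %s yaw %.1f gap %.3f F %s"%(o["t"],p.round(4),a,o["finger_gap"],o["contact_force"].round(1)))
    print("spin %.1f shift cm %s"%(s,(M2.T@(np.array([x,y,z])-p)*100).round(2)))
E
python3 - <<'E'
from h import *
K,W,c=cam("wrist"); np.savez("w1.npz",K=K,W=W)
cv2.imwrite("pics/w1.png",optics.snapshot("wrist"));print(pose()[:3])
E
```

```text
(array([0.58425088, 0.12274728, 0.25866944]), array([[ 9.96969311e-01, -7.77852164e-02, -1.28569267e-03],
       [-7.77856378e-02, -9.96970068e-01, -2.80980923e-04],
       [-1.25994095e-03,  3.80137781e-04, -9.99999134e-01]]), np.float64(-4.461298958430235))
```

View pics/w1.png

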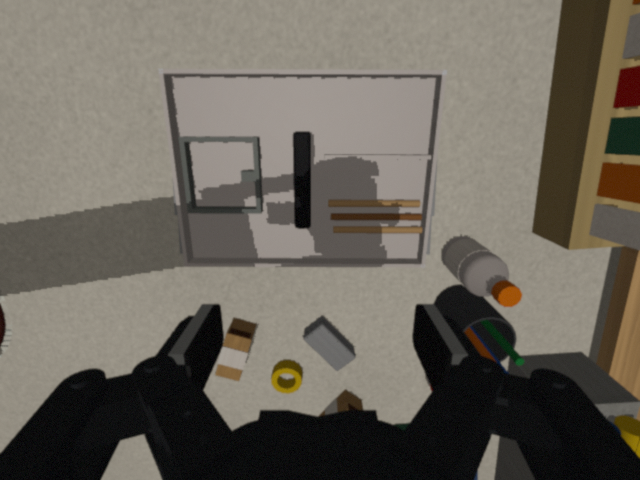

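Wrist view: rim corners (165,74), (441,74), (422,265), (188,265), aligned with the image, so the yaw is about -4.4°; handle bar spans x 294–311, y 132–228.

Run:
```python
from h import *
d=np.load("w1.npz");KW=(d["K"],d["W"])
A=px2w("",[(165,74),(441,74),(422,265),(188,265)],.088,KW);print("rim",A.round(4)[:,:2].tolist(),A.mean(0).round(4))
for i in range(4):
    e=A[(i+1)%4]-A[i]; print(np.linalg.norm(e[:2]).round(4),np.degrees(np.arctan2(e[1],e[0])).round(2))
B=px2w("",[(294,132),(311,132),(311,228),(294,228)],.125,KW);print("bar",B.round(4)[:,:2].tolist(),B.mean(0).round(4))
Wl=px2w("",[(181,138),(260,136),(262,212),(190,211)],.084,KW);print("well",Wl.round(4)[:,:2].tolist(),Wl.mean(0).round(4))
go(.572,.16,.17,-4.4)
```

```text
rim [[0.4523, 0.265], [0.7108, 0.2447], [0.697, 0.0515], [0.435, 0.072]] [0.5738 0.1583 0.088 ]
0.2593 -4.48
0.1937 -94.08
0.2628 175.53
0.1938 84.86
bar [[0.5705, 0.2039], [0.5854, 0.2027], [0.578, 0.1149], [0.5616, 0.1162]] [0.5739 0.1594 0.125 ]
well [[0.4538, 0.2071], [0.5333, 0.2028], [0.5251, 0.1251], [0.4479, 0.1323]] [0.49   0.1668 0.084 ]
t 1.3 at [0.5843 0.1227 0.2587] yaw -4.5 gap 1.000 F [0.1 1.4 0.7]
spin -0.1 shift cm [-1.5  -3.62  8.87]
```

Emit:
arm_command:
  moves:
    - [-1.3, -3.6, 2, 0]
    - [0, 0, 4, 0]
    - [0, 0, 4, 0]
    - [0, 0, 3, 0]
    - [0, 0, 2, 0]
    - [0, 0, 0.9, 0]
    - [0, 0, 0, 0]
    - [0, 0, 0, 0]
  claw: 6
  newtons: 60

```text
t: 2.33
eef_pos: [0.5752, 0.1605, 0.1021]
eef_rot: [0.999, -0.038, 0.001, -0.0]
contact_force: [-0.1, -0.7, 0.2]
finger_gap: 0.705
```

Emit:
arm_command:
  moves:
    - [0, 0, 0, 0]
    - [0, 0, 0, 0]
    - [0, 0, 0, 0]
    - [0, 0, 0, 0]
    - [0, 0, 0, 0]
    - [0, 0, 0, 0]
    - [0, 0, 0, 0]
    - [0, 0, 0, 0]
  claw: 0

```text
t: 3.32
eef_pos: [0.5741, 0.1604, 0.1005]
eef_rot: [0.999, -0.038, -0.0, 0.0]
contact_force: [0.3, 0.2, -0.2]
finger_gap: 0.006
```

Run:
```python
from h import *
p,M,a,o=pose();print(p,a,o["finger_gap"],o["contact_force"])
q=np.radians([0]+list(np.arange(6,126,7))+[124.9]); t=np.radians(10)+q
P=np.c_[12*(np.cos(t[0])-np.cos(t)),12*(np.sin(t)-np.sin(t[0]))]
print((-np.diff(P,axis=0)).round(2).tolist(),len(q)-1)
```

```text
[0.57412512 0.16037535 0.10048609] -4.400050103951041 0.006077461735153539 [ 0.28383375  0.16775008 -0.19989225]
[[-0.28, -1.22], [-0.49, -1.38], [-0.65, -1.31], [-0.81, -1.22], [-0.95, -1.11], [-1.08, -0.99], [-1.19, -0.85], [-1.29, -0.7], [-1.36, -0.54], [-1.42, -0.37], [-1.45, -0.19], [-1.47, -0.01], [-1.46, 0.17], [-1.42, 0.34], [-1.37, 0.51], [-1.3, 0.68], [-1.21, 0.83], [-1.1, 0.97], [0.01, -0.01]] 19
```

The gap closed to 0: the handle isn't between the pads. I'll look.

Run:
```python
from h import *
a=optics.snapshot("side");b=optics.snapshot("wrist");c=optics.snapshot("scene")
K,W,_=cam("side");print(w2px("side",[pose()[0],[.574,.1595,.125]]),w2px("scene",[pose()[0]]))
x=cv2.resize(a[60:300,180:400],(550,600),interpolation=cv2.INTER_CUBIC)
y=cv2.resize(b,(250,188)); z=cv2.resize(c[170:350,330:490],(250,281))
o=np.zeros((600,800,3),np.uint8);o[:,:550]=x;o[:188,550:]=y;o[200:481,550:]=z
cv2.imwrite("pics/m1.png",o)
```

```text
[[285.22591455 194.25928923]
 [284.9005287  184.3660183 ]] [[414.47746711 254.12299418]]
```

View pics/m1.png

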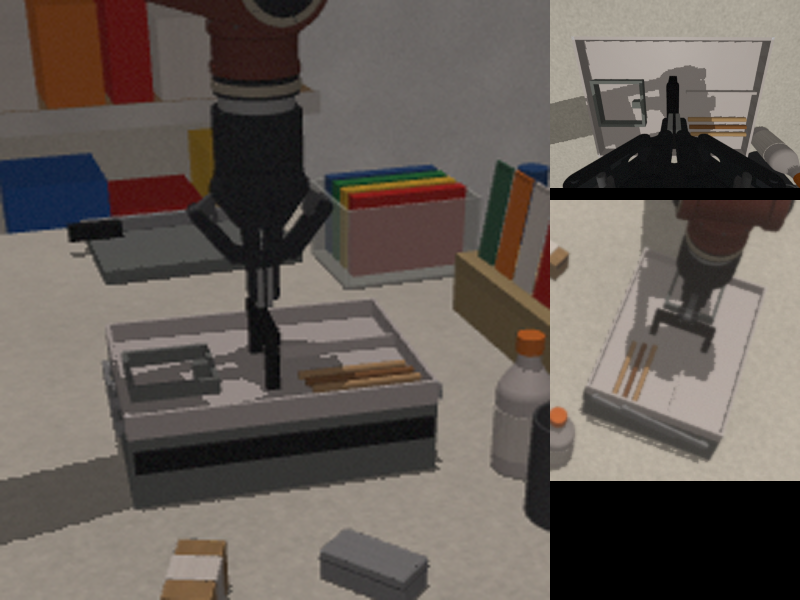

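Run:
```python
from h import *
p,M,a,o=pose();C=[p-M[:,2]*k for k in(0,.02,.04,.06)]
a=optics.snapshot("side");b=optics.snapshot("wrist");c=optics.snapshot("scene")
def draw(im,n,f,x0,y0,w,h):
    r=cv2.resize(im[y0:y0+h,x0:x0+w],None,fx=f,fy=f,interpolation=cv2.INTER_CUBIC)
    for i,u in enumerate(w2px(n,C)):
        u=((u-[x0,y0]+.5)*f).astype(int);cv2.circle(r,tuple(map(int,u)),3,[(0,0,255),(0,255,0),(255,0,0),(0,255,255)][i],1)
    return np.clip(r.astype(float)*1.8,0,255).astype(np.uint8)
A=draw(a,"side",6,250,140,66,100);B=draw(b,"wrist",3,230,180,130,200);D=draw(c,"scene",6,375,210,66,90)
o=np.zeros((600,396*2+2,3),np.uint8);o[:,:396]=A;o[:,398:398+390]=B
cv2.imwrite("pics/m2.png",o);cv2.imwrite("pics/m3.png",D);print(telemetry.get_obs()["eef_pos"])
```

```text
[0.57414184 0.16038346 0.10052438]
```

View pics/m2.png

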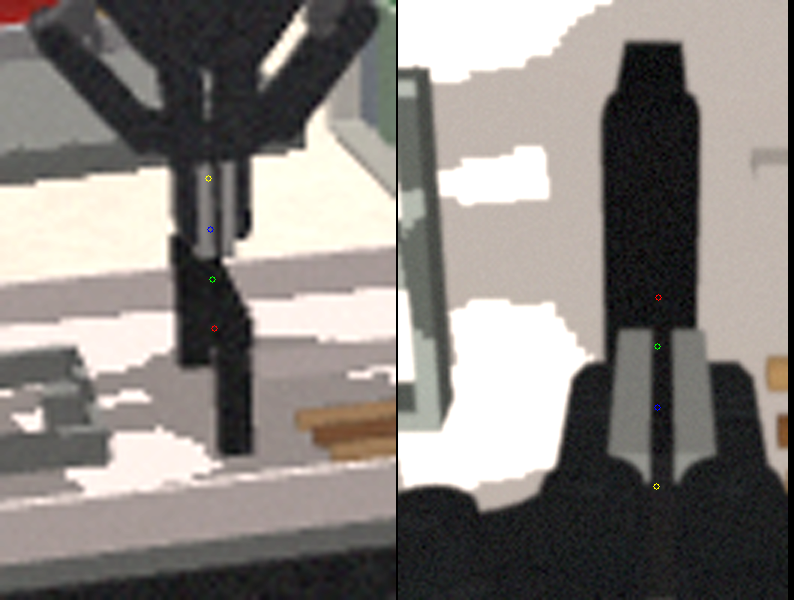

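The pads end about 25 mm short of the reported TCP in both views, so they closed just above the bar. I'll open, go 22 mm lower (TCP stays above the tray floor either way), and close again.

Emit:
arm_command:
  moves:
    - [0, 0, 0, 0]
    - [0, 0, 0, 0]
    - [0, 0, 0, 0]
    - [0, 0, 0, 0]
    - [0, 0, 0.8, 0]
    - [0, 0, 0.8, 0]
    - [0, 0, 0.6, 0]
    - [0, 0, 0, 0]
  claw: 6

```text
t: 4.62
eef_pos: [0.5734, 0.1602, 0.0773]
eef_rot: [0.999, -0.038, -0.001, 0.0]
contact_force: [-1.4, -0.3, -0.2]
finger_gap: 0.709
```

Emit:
arm_command:
  moves:
    - [0, 0, 0, 0]
    - [0, 0, 0, 0]
    - [0, 0, 0, 0]
    - [0, 0, 0, 0]
    - [0, 0, 0, 0]
    - [0, 0, 0, 0]
    - [0, 0, 0, 0]
  claw: 0

```text
t: 5.5
eef_pos: [0.5722, 0.1606, 0.0791]
eef_rot: [0.999, -0.038, -0.002, 0.0]
contact_force: [-7.9, -0.2, 6.7]
finger_gap: 0.172
```

Emit:
arm_command:
  moves:
    - [0, -0.28, -1.22, 0]
    - [0, -0.49, -1.38, 0]
    - [0, -0.65, -1.31, 0]
    - [0, -0.81, -1.22, 0]
    - [0, -0.95, -1.11, 0]
    - [0, -1.08, -0.99, 0]
    - [0, 0, 0, 0]

```text
t: 6.38
eef_pos: [0.5758, 0.204, 0.1524]
eef_rot: [0.999, -0.038, -0.002, -0.0]
contact_force: [-9.0, -1.0, 0.9]
finger_gap: 0.167
```

Emit:
arm_command:
  moves:
    - [0, -1.19, -0.85, 0]
    - [0, -1.29, -0.7, 0]
    - [0, -1.36, -0.54, 0]
    - [0, -1.42, -0.37, 0]
    - [0, -1.45, -0.19, 0]
    - [0, -1.47, -0.01, 0]
    - [0, -1.46, 0.17, 0]
    - [0, -1.42, 0.34, 0]
    - [0, -1.37, 0.51, 0]
    - [0, -1.3, 0.68, 0]
    - [0, -1.21, 0.83, 0]
    - [0, -1.1, 0.97, 0]
    - [0, 0, 0, 0]
    - [0, 0, 0, 0]

```text
t: 8.12
eef_pos: [0.5886, 0.3628, 0.1435]
eef_rot: [0.999, -0.038, -0.001, 0.001]
contact_force: [-5.5, -4.4, -1.1]
finger_gap: 0.171
```

Run:
```python
from h import *
go(.574,.16,.3)
```

```text
t 8.1 at [0.5886 0.3628 0.1435] yaw -4.4 gap 0.171 F [-5.5 -4.4 -1.1]
spin 0.0 shift cm [  0.05  20.36 -15.63]
```

Emit:
arm_command:
  moves:
    - [0, 0, 0, 0]
    - [0, 0, 0, 0]
    - [0, 0, 0, 0]
    - [0, 0, 0, 0]
    - [0, 0, -2, 0]
    - [0, 0, -4, 0]
    - [0, 0, -4, 0]
    - [0, 0, -4, 0]
  claw: 6.5

```text
t: 9.12
eef_pos: [0.5899, 0.3629, 0.2857]
eef_rot: [0.999, -0.038, 0.001, -0.001]
contact_force: [1.1, 0.5, -1.0]
finger_gap: 0.755
```

Emit:
arm_command:
  moves:
    - [0, 0, 0, -4.4]
    - [-0.2, 2, 0, 0]
    - [-0.4, 4, 0, 0]
    - [-0.4, 4, 0, 0]
    - [-0.4, 4, 0, 0]
    - [-0.4, 4, 0, 0]
    - [-0.4, 4, 0, 0]
    - [-0.4, 4, 0, 0]
    - [-0.4, 4, 0, 0]
    - [-0.4, 4, 0, 0]
    - [-0.4, 4, 0, 0]
    - [-0.4, 4, 0, 0]
    - [-0.4, 4, 0, 0]
    - [-0.4, 4, 0, 0]
    - [-0.4, 4, 0, 0]
    - [-0.4, 4, 0, 0]
    - [-0.2, 2, 0, 0]
    - [0, 0, 0, 0]
    - [0, 0, 0, 0]

```text
t: 11.5
eef_pos: [0.5297, -0.2363, 0.2824]
eef_rot: [1.0, 0.0, -0.0, -0.0]
contact_force: [-0.2, -0.2, 0.4]
finger_gap: 0.761
```

Run:
```python
from h import *
K,W,c=cam("wrist"); np.savez("w2.npz",K=K,W=W)
cv2.imwrite("pics/w2.png",cv2.convertScaleAbs(optics.snapshot("wrist"),alpha=1.5));print(pose()[:1],pose()[2])
cv2.imwrite("pics/s2.png",optics.snapshot("scene"))
```

```text
(array([ 0.52980756, -0.23606753,  0.28245881]),) 0.06325369986460848
```

View pics/w2.png

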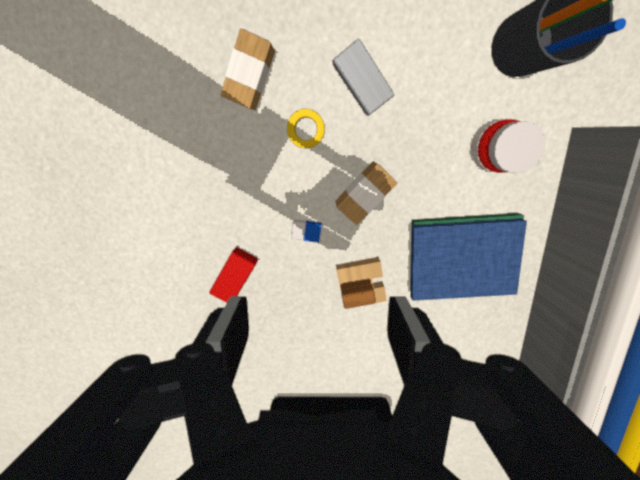

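Wrist view shows exactly three goods: cartons at (248,69) and (366,193), tin at (363,77); stamp at (361,282), notch towards +x. Zooming for corners.

Run:
```python
import cv2
a=cv2.imread("pics/w2.png")
cv2.imwrite("pics/c3.png",cv2.resize(a[20:320,215:405],None,fx=2,fy=2)) if 0 else None
import numpy as np
b=lambda y0,y1,x0,x1:cv2.resize(a[y0:y1,x0:x1],(400,400),interpolation=cv2.INTER_CUBIC)
o=np.vstack([np.hstack([b(20,120,210,310),b(20,120,315,415)]),np.zeros((0,800,3),np.uint8)])
p=np.hstack([cv2.resize(a[150:250,315:415],(200*1,200)) ])
q=np.hstack([cv2.resize(a[150:230,325:405],(400,400),interpolation=cv2.INTER_CUBIC),cv2.resize(a[245:325,325:405],(400,400),interpolation=cv2.INTER_CUBIC)])
cv2.imwrite("pics/c3.png",cv2.resize(np.vstack([o,q]),(600,600)))
```

```text
(no output)
```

View pics/c3.png

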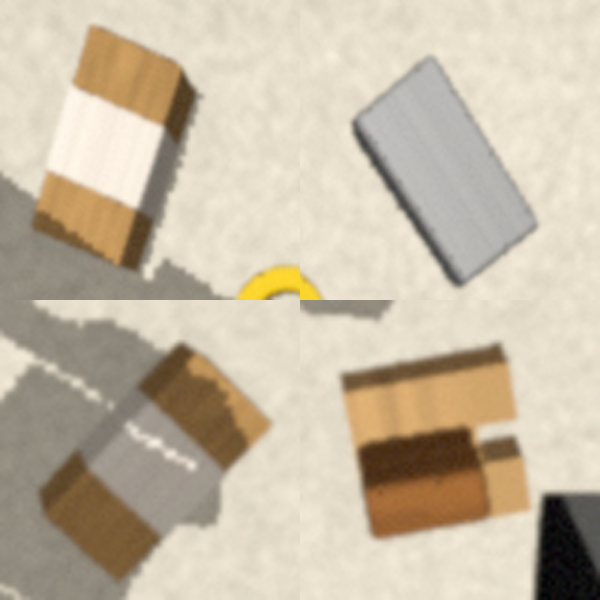

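Run:
```python
from h import *
d=np.load("w2.npz");KW=(d["K"],d["W"])
def q(n,p,o,s,z):
    P=px2w("",(np.array(p)+.5)/s+np.array(o)-.5,z,KW);print(n,P.mean(0).round(4))
    for i in range(4):
        e=P[(i+1)%4]-P[i];print("  ",np.linalg.norm(e[:2]).round(3),(np.degrees(np.arctan2(e[1],e[0]))%180).round(1))
q("carton2",[(92,25),(182,67),(118,266),(32,227)],(210,20),3,.042)
q("tin",[(131,57),(236,225),(162,282),(54,121)],(315,20),3,.028)
q("carton1",[(192,49),(270,125),(120,280),(42,204)],(325,150),3.75,.042)
q("stamp",[(45,88),(207,63),(229,210),(67,235)],(325,245),3.75,.02)
```

```text
carton2 [ 0.4488 -0.0897  0.042 ]
   0.035 157.3
   0.073 67.7
   0.035 156.6
   0.073 67.5
tin [ 0.5846 -0.096   0.028 ]
   0.073 126.9
   0.035 36.7
   0.073 127.5
   0.036 36.9
carton1 [ 0.5916 -0.2308  0.042 ]
   0.037 137.9
   0.072 48.1
   0.038 135.8
   0.07 46.9
stamp [ 0.594  -0.3674  0.02  ]
   0.062 9.5
   0.063 101.2
   0.064 9.9
   0.064 98.9
```

Run:
```python
from h import *
go(.449,-.0897,.1,-22.5)
```

```text
t 11.6 at [ 0.5299 -0.236   0.2825] yaw 0.1 gap 0.764 F [ 0.1  0.6 -0.3]
spin 22.6 shift cm [-13.08 -10.41  18.26]
```

Emit:
arm_command:
  moves:
    - [0, 0, 0, 7.6]
    - [0, 0, 0, 7.5]
    - [0, 0, 0, 7.5]
    - [-3.3, -2.6, 3, 0]
    - [-3.3, -2.6, 4, 0]
    - [-3.3, -2.6, 4, 0]
    - [-3.2, -2.6, 4, 0]
    - [0, 0, 3.3, 0]
    - [0, 0, 0, 0]
    - [0, 0, 0, 0]
  claw: 6

```text
t: 12.85
eef_pos: [0.4499, -0.091, 0.1011]
eef_rot: [0.981, -0.196, 0.001, 0.0]
contact_force: [0.9, -0.4, -0.1]
finger_gap: 0.701
```

Run:
```python
from h import *
go(.449,-.0897,0,-22.5)
cv2.imwrite("pics/w3.png",optics.snapshot("wrist"))
```

```text
t 12.8 at [ 0.4499 -0.091   0.1011] yaw -22.6 gap 0.701 F [ 0.9 -0.4 -0.1]
spin -0.1 shift cm [-0.16 -0.08 10.11]
```

Emit:
arm_command:
  moves:
    - [-0.1, 0, 4, 0]
    - [0, 0, 3, 0]
    - [0, 0, 2, 0]
    - [0, 0, 1, 0]
    - [0, 0, 0, 0]

```text
t: 13.52
eef_pos: [0.4485, -0.0909, 0.0001]
eef_rot: [0.981, -0.196, 0.0, 0.0]
contact_force: [0.4, -0.6, -1.1]
finger_gap: 0.703
```

Emit:
arm_command:
  moves:
    - [0, 0, 0.6, 0]
    - [0, 0, 0.6, 0]
    - [0, 0, 0, 0]

```text
t: 13.9
eef_pos: [0.4475, -0.0903, -0.013]
eef_rot: [0.981, -0.196, -0.0, -0.0]
contact_force: [0.4, -0.2, 0.6]
finger_gap: 0.705
```

Emit:
arm_command:
  moves:
    - [0, 0, 0, 0]
    - [0, 0, 0, 0]
    - [0, 0, 0, 0]
    - [0, 0, 0, 0]
    - [0, 0, 0, 0]
  claw: 2
  newtons: 30

```text
t: 14.52
eef_pos: [0.4481, -0.0906, -0.0123]
eef_rot: [0.981, -0.196, 0.0, 0.0]
contact_force: [0.8, 0.4, 1.9]
finger_gap: 0.418
```

Emit:
arm_command:
  moves:
    - [0, 0, -2, 0]
    - [0, 0, -4, 0]
    - [0, 0, -4, 0]
    - [0, 0, -4, 0]
    - [0, 0, 0, -9]
    - [0, 0, 0, -9]
    - [0, 0, 0, 0]
    - [0, 0, 0, 0]

```text
t: 15.52
eef_pos: [0.4475, -0.0904, 0.1269]
eef_rot: [0.999, -0.041, -0.0, -0.0]
contact_force: [-0.7, 0.6, -1.3]
finger_gap: 0.416
```

Run:
```python
from h import *
go(.4977,.1451,-.005,-4.4)
```

```text
t 15.5 at [ 0.4475 -0.0904  0.1269] yaw -4.7 gap 0.416 F [-0.7  0.6 -1.3]
spin -0.3 shift cm [  3.21 -23.86  13.2 ]
```

Emit:
arm_command:
  moves:
    - [0.4, -3, 0, 0]
    - [0.5, -4, 0, 0]
    - [0.5, -4, 0, 0]
    - [0.6, -4, 0, 0]
    - [0.6, -4, 0, 0]
    - [0.6, -3, 0, 0]
    - [0, -1.9, 0, 0]
    - [0, 0, 0, 0]
    - [0, 0, 3, 0]
    - [0, 0, 4, 0]
    - [0, 0, 3, 0]
    - [0, 0, 2, 0]
    - [0, 0, 0.8, 0]
    - [0, 0, 0.2, 0]
    - [0, 0, 0, 0]

```text
t: 17.4
eef_pos: [0.4997, 0.145, -0.0016]
eef_rot: [0.999, -0.04, 0.001, -0.0]
contact_force: [-0.6, -0.2, -0.8]
finger_gap: 0.416
```

Run:
```python
from h import *
go(.4977,.1451,-.007,-4.4)
```

```text
t 17.4 at [ 0.4997  0.145  -0.0016] yaw -4.6 gap 0.416 F [-0.6 -0.2 -0.8]
spin -0.2 shift cm [-0.2   0.01  0.54]
```

Emit:
arm_command:
  moves:
    - [0, 0, 0.4, 0]
    - [0, 0, 0, 0]

```text
t: 17.65
eef_pos: [0.4989, 0.1452, -0.0064]
eef_rot: [0.999, -0.04, 0.0, -0.0]
contact_force: [0.2, -0.4, -0.9]
finger_gap: 0.413
```

Emit:
arm_command:
  moves:
    - [0, 0, 0, 0]
    - [0, 0, 0, 0]
    - [0, 0, 0, 0]
    - [0, 0, -2, 0]
    - [0, 0, -4, 0]
    - [0, 0, -4, 0]
    - [0, 0, -4, 0]
    - [0, 0, 0, -10.5]
    - [0, 0, 0, -10.5]
    - [0, 0, 0, -10.5]
    - [0, 0, 0, -10.3]
    - [0, 0, 0, 0]
  claw: 5.4

```text
t: 19.15
eef_pos: [0.4988, 0.1452, 0.1334]
eef_rot: [0.948, 0.318, -0.0, -0.0]
contact_force: [0.5, -0.6, -0.5]
finger_gap: 0.638
```

Run:
```python
from h import *
go(.5846,-.096,.1,37.2)
a=optics.snapshot("scene");cv2.imwrite("pics/s3.png",cv2.resize(a[140:330,190:490],None,fx=2.6,fy=2.6,interpolation=cv2.INTER_CUBIC))
```

```text
t 19.1 at [0.4988 0.1452 0.1334] yaw 37.1 gap 0.638 F [ 0.5 -0.6 -0.5]
spin -0.1 shift cm [-7.75 24.4   3.34]
```

View pics/s3.png

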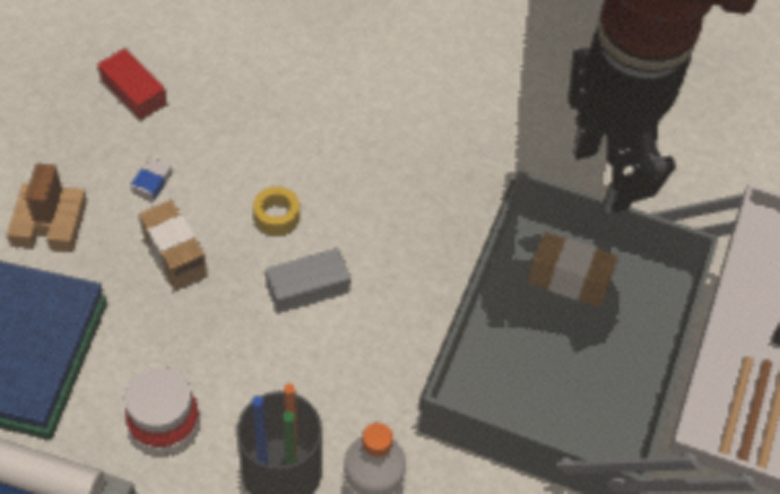

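Carton 2 is in the compartment at (572,268); the tin and second carton haven't moved. Now the tin.

Emit:
arm_command:
  moves:
    - [-1, 3, 0, 0]
    - [-1.2, 4, 0, 0]
    - [-1.2, 4, 0, 0]
    - [-1.2, 4, 0, 0]
    - [-1.2, 4, 0, 0]
    - [-1, 3.4, 0, 0]
    - [-0.95, 2, 0, 0]
    - [0, 0, 2, 0]
    - [0, 0, 4, 0]
    - [0, 0, 3, 0]
    - [0, 0, 0, 0]
    - [0, 0, 0, 0]
  claw: 5.8

```text
t: 20.7
eef_pos: [0.5849, -0.0953, 0.0439]
eef_rot: [0.948, 0.319, 0.0, 0.0]
contact_force: [-0.3, -0.0, 0.2]
finger_gap: 0.678
```

Run:
```python
from h import *
go(.5846,-.096,-.023,37.2)
```

```text
t 20.7 at [ 0.5849 -0.0953  0.0439] yaw 37.2 gap 0.678 F [-0.3 -0.   0.2]
spin 0.0 shift cm [-0.07  0.04  6.69]
```

Emit:
arm_command:
  moves:
    - [0, 0, 2.5, 0]
    - [0, 0, 2, 0]
    - [0, 0, 1.2, 0]
    - [0, 0, 0.6, 0]
    - [0, 0, 0.3, 0]
    - [0, 0, 0, 0]

```text
t: 21.45
eef_pos: [0.585, -0.0961, -0.0223]
eef_rot: [0.948, 0.319, 0.0, 0.0]
contact_force: [0.7, 0.4, -0.5]
finger_gap: 0.679
```

Emit:
arm_command:
  moves:
    - [0, 0, 0, 0]
    - [0, 0, 0, 0]
    - [0, 0, 0, 0]
    - [0, 0, 0, 0]
    - [0, 0, 0, 0]
  claw: 2
  newtons: 40

```text
t: 22.08
eef_pos: [0.5854, -0.0962, -0.0218]
eef_rot: [0.948, 0.319, 0.001, 0.0]
contact_force: [-0.6, -0.3, 6.4]
finger_gap: 0.433
```

Emit:
arm_command:
  moves:
    - [0, 0, -2, 0]
    - [0, 0, -4, 0]
    - [0, 0, -4, 0]
    - [0, 0, -4, 0]
    - [0, 0, 0, 10.4]
    - [0, 0, 0, 10.4]
    - [0, 0, 0, 10.4]
    - [0, 0, 0, 10.4]
    - [0, 0, 0, 0]
    - [0, 0, 0, 0]

```text
t: 23.32
eef_pos: [0.5844, -0.0959, 0.1175]
eef_rot: [0.999, -0.037, -0.0, -0.0]
contact_force: [-0.8, -0.1, -0.9]
finger_gap: 0.437
```

Run:
```python
from h import *
go(.5725,.1394,-.0165,-4.4)
```

```text
t 23.3 at [ 0.5844 -0.0959  0.1175] yaw -4.3 gap 0.437 F [-0.8 -0.1 -0.9]
spin 0.1 shift cm [ -2.99 -23.37  13.41]
```

Emit:
arm_command:
  moves:
    - [-0.4, -3, 0, 0]
    - [-0.5, -4, 0, 0]
    - [-0.5, -4, 0, 0]
    - [-0.5, -4, 0, 0]
    - [-0.5, -4, 0, 0]
    - [-0.6, -3.4, 0, 0]
    - [0, -1, 0, 0]
    - [0, 0, 0, 0]
    - [0, 0, 3, 0]
    - [0, 0, 4, 0]
    - [0, 0, 3, 0]
    - [0, 0, 2, 0]
    - [0, 0, 1, 0]
    - [0, 0, 0.3, 0]
    - [0, 0, 0, 0]
    - [0, 0, 0, 0]

```text
t: 25.32
eef_pos: [0.5737, 0.1398, -0.0143]
eef_rot: [0.999, -0.038, 0.001, -0.0]
contact_force: [0.2, 0.2, -1.2]
finger_gap: 0.436
```

Emit:
arm_command:
  moves:
    - [0, 0, 0, 0]
    - [0, 0, 0, 0]
    - [0, 0, 0, 0]
    - [0, 0, -2, 0]
    - [0, 0, -4, 0]
    - [0, 0, -4, 0]
    - [0, 0, -4, 0]
    - [0, 0, 0, -10.5]
    - [0, 0, 0, -10.5]
    - [0, 0, 0, -10.5]
    - [0, 0, 0, -10.5]
    - [0, 0, 0, -6]
    - [0, 0, 0, 0]
  claw: 5.4

```text
t: 26.95
eef_pos: [0.5731, 0.1396, 0.1259]
eef_rot: [0.929, 0.371, 0.001, 0.0]
contact_force: [0.5, 0.0, 0.6]
finger_gap: 0.631
```

Run:
```python
from h import *
go(.5916,-.2308,.06,47.3)
a=optics.snapshot("scene");cv2.imwrite("pics/s4.png",a)
b=cv2.imread("pics/s3.png");c=cv2.resize(a[140:330,190:490],None,fx=2.6,fy=2.6,interpolation=cv2.INTER_CUBIC)
for n,(x0,y0,x1,y1) in dict(carton1=(125,190,215,300),stamp=(0,150,100,260),tin=(255,240,360,315)).items():
    print(n,np.abs(b[y0:y1,x0:x1].astype(int)-c[y0:y1,x0:x1]).mean().round(1))
```

```text
t 26.9 at [0.5731 0.1396 0.1259] yaw 43.5 gap 0.631 F [0.5 0.  0.6]
spin -3.8 shift cm [-25.98  26.47   6.59]
carton1 2.2
stamp 2.1
tin 32.4
```

I turned the wrong way for this carton (its jaw axis is -42.7°); spinning back.

Emit:
arm_command:
  moves:
    - [0, 0, 0, 10.6]
    - [0, 0, 0, 10.6]
    - [0, 0, 0, 10.6]
    - [0, 0, 0, 10.6]
    - [0, 0, 0, 10.6]
    - [0, 0, 0, 10.6]
    - [0, 0, 0, 10.6]
    - [0, 0, 0, 10.6]
    - [0, 0, 0, 1.4]
    - [0, 0, 0, 0]

```text
t: 28.25
eef_pos: [0.5728, 0.1396, 0.1247]
eef_rot: [0.932, -0.362, 0.0, -0.0]
contact_force: [0.6, -0.0, -0.4]
finger_gap: 0.632
```

Run:
```python
from h import *
go(.5916,-.2308,.05,-42.7)
```

```text
t 28.2 at [0.5728 0.1396 0.1247] yaw -42.5 gap 0.632 F [ 0.6 -0.  -0.4]
spin 0.2 shift cm [26.5  25.95  7.47]
```

Emit:
arm_command:
  moves:
    - [2, 2, 0, 0]
    - [3, 3, 0, 0]
    - [3, 3, 0, 0]
    - [3, 3, 0, 0]
    - [3, 3, 0, 0]
    - [3, 3, 0, 0]
    - [3, 3, 0, 0]
    - [3, 3, 0, 0]
    - [2, 2, 0, 0]
    - [1.5, 0.95, 0, 0]
    - [0, 0, 3, 0]
    - [0, 0, 4.5, 0]
    - [0, 0, 0, 0]
    - [0, 0, 0, 0]
  claw: 5.8

```text
t: 30.0
eef_pos: [0.5931, -0.2308, 0.0509]
eef_rot: [0.932, -0.363, 0.001, 0.0]
contact_force: [0.3, 0.7, 1.5]
finger_gap: 0.677
```

Run:
```python
from h import *
go(.5916,-.2308,-.0125,-42.7)
K,W,c=cam("wrist"); a=optics.snapshot("wrist");cv2.imwrite("pics/w4.png",a)
```

```text
t 30.0 at [ 0.5931 -0.2308  0.0509] yaw -42.5 gap 0.677 F [0.3 0.7 1.5]
spin 0.2 shift cm [-0.12  0.11  6.34]
```

View pics/w4.png

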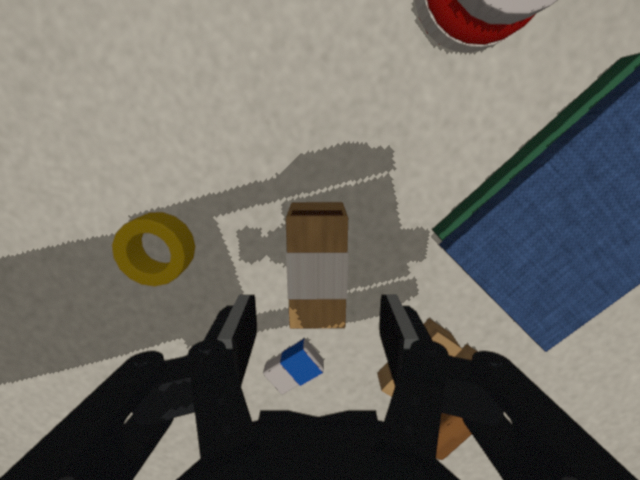

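Carton 1 is centred between the fingers (317,265), the stamp and eraser clear of them. Descend and grasp.

Emit:
arm_command:
  moves:
    - [-0.1, 0, 2.5, 0]
    - [0, 0, 2, 0]
    - [0, 0, 1.2, 0]
    - [0, 0, 0.6, 0]
    - [0, 0, 0, 0]

```text
t: 30.68
eef_pos: [0.5914, -0.2301, -0.0138]
eef_rot: [0.932, -0.363, -0.0, -0.0]
contact_force: [-0.2, 0.6, -0.5]
finger_gap: 0.682
```

Emit:
arm_command:
  moves:
    - [0, 0, 0, 0]
    - [0, 0, 0, 0]
    - [0, 0, 0, 0]
    - [0, 0, 0, 0]
    - [0, 0, 0, 0]
  claw: 2
  newtons: 30

```text
t: 31.3
eef_pos: [0.5921, -0.2305, -0.0126]
eef_rot: [0.932, -0.363, 0.001, 0.0]
contact_force: [1.0, -0.5, 6.0]
finger_gap: 0.412
```

Emit:
arm_command:
  moves:
    - [0, 0, -2, 0]
    - [0, 0, -4, 0]
    - [0, 0, -4, 0]
    - [0, 0, -4, 0]
    - [0, 0, 0, -9.5]
    - [0, 0, 0, -9.5]
    - [0, 0, 0, -9.5]
    - [0, 0, 0, -9.6]
    - [0, 0, 0, 0]
    - [0, 0, 0, 0]

```text
t: 32.55
eef_pos: [0.5912, -0.23, 0.1265]
eef_rot: [0.999, -0.04, -0.0, -0.0]
contact_force: [0.0, 0.0, -2.4]
finger_gap: 0.415
```

Run:
```python
from h import *
go(.6473,.1336,-.006,-4.4)
```

```text
t 32.5 at [ 0.5912 -0.23    0.1265] yaw -4.6 gap 0.415 F [ 0.   0.  -2.4]
spin -0.2 shift cm [  2.81 -36.68  13.25]
```

Emit:
arm_command:
  moves:
    - [0.2, -2.5, 0, 0]
    - [0.3, -4, 0, 0]
    - [0.3, -4, 0, 0]
    - [0.3, -4, 0, 0]
    - [0.3, -4, 0, 0]
    - [0.3, -4, 0, 0]
    - [0.3, -4, 0, 0]
    - [0.3, -4, 0, 0]
    - [0.3, -3.5, 0, 0]
    - [0.2, -2.7, 0, 0]
    - [0, 0, 0, 0]
    - [0, 0, 3, 0]
    - [0, 0, 4, 0]
    - [0, 0, 3, 0]
    - [0, 0, 2, 0]
    - [0, 0, 0.8, 0]
    - [0, 0, 0.3, 0]
    - [0, 0, 0, 0]
    - [0, 0, 0, 0]

```text
t: 34.92
eef_pos: [0.6491, 0.1337, -0.0032]
eef_rot: [0.999, -0.039, 0.001, -0.0]
contact_force: [-0.5, 0.8, -0.8]
finger_gap: 0.413
```

Emit:
arm_command:
  moves:
    - [0, 0, 0, 0]
    - [0, 0, 0, 0]
    - [0, 0, 0, 0]
    - [0, 0, -2, 0]
    - [0, 0, -4, 0]
    - [0, 0, -4, 0]
    - [0, 0, -4, 0]
    - [0, 0, -4, 0]
    - [0, 4, -4, 0]
    - [0, 0, 0, 0]
    - [0, 0, 0, 0]
  claw: 5.4

```text
t: 36.3
eef_pos: [0.6449, 0.0937, 0.2161]
eef_rot: [0.999, -0.039, 0.0, -0.0]
contact_force: [0.4, 0.3, -0.6]
finger_gap: 0.634
```

Run:
```python
from h import *
go(.5886,.3628,.1435,-4.4)
cv2.imwrite("pics/w5.png",optics.snapshot("wrist"))
```

```text
t 36.3 at [0.6449 0.0937 0.2161] yaw -4.5 gap 0.634 F [ 0.4  0.3 -0.6]
spin -0.1 shift cm [ -7.68 -26.39   7.27]
```

View pics/w5.png

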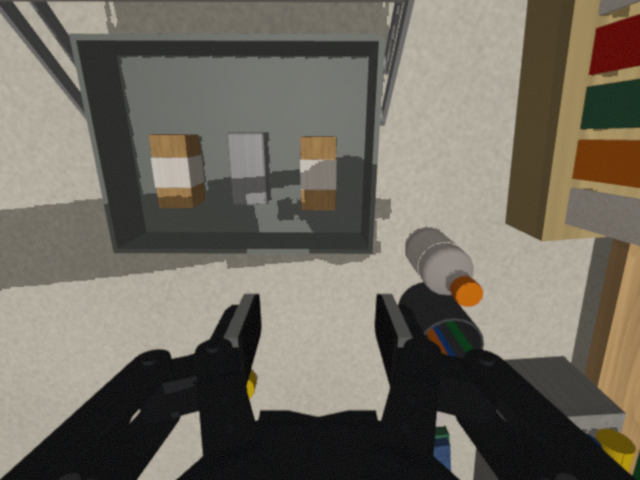

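All three goods lie flat in the compartment, (177,172), (248,168), (319,173). Now back to the handle of the open tray.

Emit:
arm_command:
  moves:
    - [0, 0, -4.4, 0]
    - [-1, -3.4, 0, 0]
    - [-1, -4, 0, 0]
    - [-1.2, -4, 0, 0]
    - [-1.2, -4, 0, 0]
    - [-1.2, -4, 0, 0]
    - [-1.1, -4, 0, 0]
    - [-1, -3, 0, 0]
    - [0, 0, 0, 0]
    - [0, 0, 0, 0]
  claw: 6

```text
t: 37.6
eef_pos: [0.5884, 0.3627, 0.2579]
eef_rot: [0.999, -0.039, -0.001, 0.001]
contact_force: [0.2, -0.4, -0.3]
finger_gap: 0.702
```

Run:
```python
from h import *
go(.5886,.3628,.1435,-4.4)
```

```text
t 37.6 at [0.5884 0.3627 0.2579] yaw -4.5 gap 0.702 F [ 0.2 -0.4 -0.3]
spin -0.1 shift cm [ 0.04 -0.03 11.44]
```

Emit:
arm_command:
  moves:
    - [0, 0, 3, 0]
    - [0, 0, 4, 0]
    - [0, 0, 3, 0]
    - [0, 0, 1.4, 0]
    - [0, 0, 0, 0]
    - [0, 0, 0, 0]

```text
t: 38.35
eef_pos: [0.59, 0.3631, 0.1474]
eef_rot: [0.999, -0.039, 0.001, -0.001]
contact_force: [-0.1, -0.4, -0.4]
finger_gap: 0.7
```

Emit:
arm_command:
  moves:
    - [0, 0, 0, 0]
    - [0, 0, 0, 0]
    - [0, 0, 0, 0]
    - [0, 0, 0, 0]
    - [0, 0, 0, 0]
    - [0, 0, 0, 0]
    - [0, 0, 0, 0]
  claw: 0
  newtons: 60

```text
t: 39.22
eef_pos: [0.5887, 0.3632, 0.1465]
eef_rot: [0.999, -0.039, -0.0, -0.0]
contact_force: [-4.2, -0.7, 5.1]
finger_gap: 0.165
```

Emit:
arm_command:
  moves:
    - [0, 1.1, -0.97, 0]
    - [0, 1.21, -0.83, 0]
    - [0, 1.3, -0.68, 0]
    - [0, 1.37, -0.51, 0]
    - [0, 1.42, -0.34, 0]
    - [0, 1.46, -0.17, 0]
    - [0, 1.47, 0.01, 0]
    - [0, 1.45, 0.19, 0]
    - [0, 1.42, 0.37, 0]
    - [0, 1.36, 0.54, 0]
    - [0, 1.29, 0.7, 0]
    - [0, 1.19, 0.85, 0]
    - [0, 0, 0, 0]

```text
t: 40.85
eef_pos: [0.5755, 0.2011, 0.1529]
eef_rot: [0.999, -0.04, -0.001, 0.002]
contact_force: [-3.7, -5.6, 1.3]
finger_gap: 0.163
```

Emit:
arm_command:
  moves:
    - [0, 1.08, 0.99, 0]
    - [0, 0.95, 1.11, 0]
    - [0, 0.81, 1.22, 0]
    - [0, 0.65, 1.31, 0]
    - [0, 0.49, 1.38, 0]
    - [0, 0.28, 1.22, 0]
    - [0, 0, 0, 0]
    - [0, 0, 0, 0]

```text
t: 41.85
eef_pos: [0.5724, 0.1609, 0.0823]
eef_rot: [0.999, -0.039, -0.001, -0.0]
contact_force: [-8.5, -0.6, 7.7]
finger_gap: 0.165
```

Emit:
arm_command:
  moves:
    - [0, 0, 0.3, 0]
    - [0, 0, 0.2, 0]
    - [0, 0, 0, 0]
    - [0, 0, 0, 0]

```text
t: 42.35
eef_pos: [0.5726, 0.1609, 0.0818]
eef_rot: [0.999, -0.039, -0.001, 0.0]
contact_force: [-19.6, -3.6, 28.0]
finger_gap: 0.162
```

Tray is home (28 N of push only moved it 0.5 mm). Release and head for the stamp, taking a well picture on the way.

Emit:
arm_command:
  moves:
    - [0, 0, -0.5, 0]
    - [0, 0, 0, 0]

```text
t: 42.6
eef_pos: [0.5724, 0.1609, 0.0823]
eef_rot: [0.999, -0.039, -0.001, -0.0]
contact_force: [-7.9, -0.1, 9.0]
finger_gap: 0.164
```

Emit:
arm_command:
  moves:
    - [0, 0, 0, 0]
    - [0, 0, 0, 0]
    - [0, 0, 0, 0]
    - [0, 0, 0, 0]
    - [0, 0, -2, 0]
    - [0, 0, -4, 0]
    - [0, 0, -4, 0]
    - [-4, 3, 0, 0]
    - [-4.5, 3, 0, 0]
    - [0, 0, 0, 0]
    - [0, 0, 0, 0]
    - [0, 0, 0, 0]
  claw: 6.5

```text
t: 44.1
eef_pos: [0.4848, 0.1077, 0.1826]
eef_rot: [0.999, -0.039, 0.001, -0.0]
contact_force: [-1.3, -0.8, 0.2]
finger_gap: 0.762
```

Run:
```python
from h import *
K,W,c=cam("wrist"); np.savez("w6.npz",K=K,W=W); cv2.imwrite("pics/w6.png",optics.snapshot("wrist"))
go(.585,-.40,.15,9.5)
```

```text
t 44.1 at [0.4846 0.1077 0.1823] yaw -4.5 gap 0.764 F [-0.1 -0.2  0.8]
spin -14.0 shift cm [ 1.52 51.73  3.23]
```

Emit:
arm_command:
  moves:
    - [0, 0, 0, -7]
    - [0, 0, 0, -7]
    - [0.1, 2.5, 0, 0]
    - [0.1, 4, 0, 0]
    - [0.1, 4, 0, 0]
    - [0.1, 4, 0, 0]
    - [0.1, 4, 0, 0]
    - [0.1, 4, 0, 0]
    - [0.1, 4, 0, 0]
    - [0.1, 4, 0, 0]
    - [0.1, 4, 0, 0]
    - [0.1, 4, 0, 0]
    - [0.1, 4, 0, 0]
    - [0.1, 4, 0, 0]
    - [0.2, 3.2, 1, 0]
    - [0.2, 2, 2, 0]
    - [0, 0, 0, 0]
    - [0, 0, 0, 0]
    - [0, 0, 0, 0]

```text
t: 46.52
eef_pos: [0.5854, -0.3994, 0.1528]
eef_rot: [0.997, 0.083, 0.001, 0.001]
contact_force: [0.1, -0.5, 1.5]
finger_gap: 0.76
```

Run:
```python
from h import *
K,W,c=cam("wrist"); np.savez("w7.npz",K=K,W=W); b=optics.snapshot("wrist"); cv2.imwrite("pics/w7.png",b)
a=cv2.imread("pics/w6.png"); go(.5851,-.3689,0,9.5)
# left: well region x2 of w6 ; right: stamp region of w7
u=w2px("",[[.489,.166,.08]],(np.load("w6.npz")["K"],np.load("w6.npz")["W"]))[0].astype(int);v=w2px("",[[.594,-.367,.03]],(K,W))[0].astype(int);print(u,v)
def cr(im,c):
    x0,y0=max(0,c[0]-66),max(0,c[1]-90);print("origin",x0,y0);r=im[y0:y0+180,x0:x0+133];return cv2.convertScaleAbs(cv2.resize(r,(399,540),interpolation=cv2.INTER_CUBIC),alpha=1.5)
cv2.imwrite("pics/c7.png",np.hstack([cr(a,u),cr(b,v)]))
```

```text
t 46.6 at [ 0.5853 -0.3994  0.1529] yaw 9.6 gap 0.767 F [ 0.8 -0.8 -0.5]
spin 0.1 shift cm [ 0.47 -3.03 15.28]
[315 159] [331 189]
origin 249 69
origin 265 99
```

View pics/c7.png

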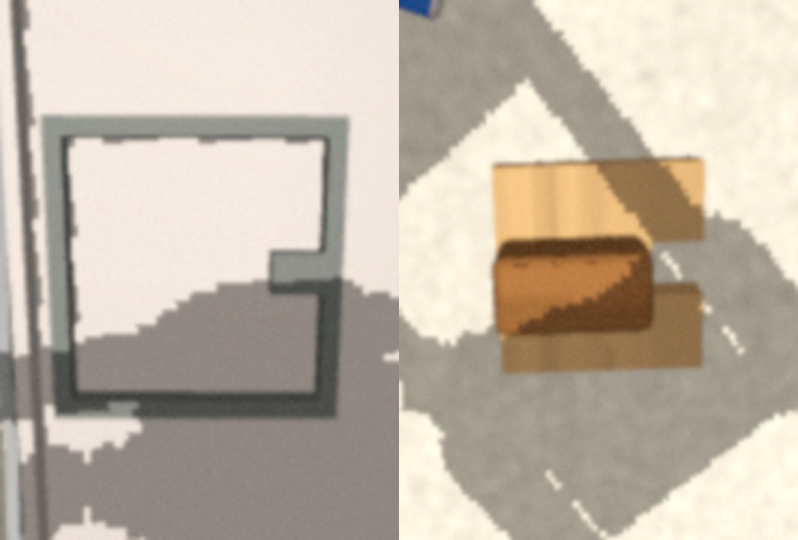

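Left: well outer corners (42,116)–(336,416), aligned with the tool yaw, rib centred at (296,272). Right: stamp base corners (94,163), (305,158), (302,367), (103,373) in its half, notch on +x.

Run:
```python
from h import *
def q(n,f,p,o,z):
    d=np.load(f);P=px2w("",(np.array(p)+.5)/3+np.array(o)-.5,z,(d["K"],d["W"]));print(n,P.mean(0).round(4))
    for i in range(len(P)):
        e=P[(i+1)%len(P)]-P[i];print("  ",np.linalg.norm(e[:2]).round(4),(np.degrees(np.arctan2(e[1],e[0]))%180).round(1))
q("wellout","w6.npz",[(42,116),(349,116),(336,416),(57,416)],(249,69),.084)
q("wellin","w6.npz",[(66,137),(328,137),(317,394),(78,394)],(249,69),.082)
q("rib","w6.npz",[(270,272),(322,272)],(249,69),.084)
q("stamp","w7.npz",[(94,163),(305,158),(302,367),(103,373)],(265,99),.02)
q("grip","w7.npz",[(97,258),(252,250),(253,327),(98,334)],(265,99),.06)
```

```text
wellout [0.4876 0.1667 0.084 ]
   0.0784 175.5
   0.0781 85.4
   0.0781 175.5
   0.078 85.6
wellin [0.488  0.1671 0.082 ]
   0.0678 175.5
   0.0673 85.1
   0.0669 175.5
   0.0673 85.8
rib [0.5143 0.1648 0.084 ]
   0.0139 175.5
   0.0139 175.5
stamp [ 0.5944 -0.3675  0.02  ]
   0.0631 10.8
   0.0645 101.3
   0.0636 11.3
   0.065 100.9
grip [ 0.5857 -0.3688  0.06  ]
   0.0415 12.5
   0.021 102.0
   0.0425 12.2
   0.0208 99.2
```

Emit:
arm_command:
  moves:
    - [0, 0, 0, -1.6]
    - [0.6, -2.95, 2, 0]
    - [0, 0, 2, 0]
    - [0, 0, 0, 0]
    - [0, 0, 0, 0]
    - [0, 0, 0, 0]

```text
t: 47.32
eef_pos: [0.5854, -0.3708, 0.1128]
eef_rot: [0.995, 0.096, 0.001, 0.001]
contact_force: [0.6, -0.2, 0.1]
finger_gap: 0.761
```

Run:
```python
from h import *
go(.5856,-.3692,0,11.2)
```

```text
t 47.3 at [ 0.5854 -0.3708  0.1128] yaw 11.1 gap 0.761 F [ 0.6 -0.2  0.1]
spin -0.1 shift cm [ 0.04 -0.17 11.28]
```

Emit:
arm_command:
  moves:
    - [0, -0.15, 3, 0]
    - [0, 0, 4, 0]
    - [0, 0, 2.5, 0]
    - [0, 0, 1.2, 0]
    - [0, 0, 0.4, 0]
    - [0, 0, 0, 0]
    - [0, 0, 0, 0]

```text
t: 48.2
eef_pos: [0.5855, -0.369, 0.0022]
eef_rot: [0.995, 0.097, 0.001, 0.001]
contact_force: [0.3, 0.7, -0.4]
finger_gap: 0.764
```

Emit:
arm_command:
  moves:
    - [0, 0, 0, 0]
    - [0, 0, 0, 0]
    - [0, 0, 0, 0]
    - [0, 0, 0, 0]
    - [0, 0, 0, 0]
  claw: 3
  newtons: 40

```text
t: 48.82
eef_pos: [0.5853, -0.3688, 0.0016]
eef_rot: [0.995, 0.097, 0.001, 0.001]
contact_force: [-0.2, -0.9, 5.4]
finger_gap: 0.51
```

Run:
```python
from h import *
go(.5856,-.3692,0.12,11.2)
```

```text
t 48.8 at [ 0.5853 -0.3688  0.0016] yaw 11.1 gap 0.510 F [-0.2 -0.9  5.4]
spin -0.1 shift cm [  0.04   0.06 -11.84]
```

Emit:
arm_command:
  moves:
    - [0, 0, -2, 0]
    - [0, 0, -3, 0]
    - [0, 0, -4, 0]
    - [0, 0, -4, 0]
    - [0, 0, -2, 0]
    - [0, 0, 0, 8]
    - [0, 0, 0, 7.6]
    - [0, 0, 0, 0]
    - [0, 0, 0, 0]

```text
t: 49.95
eef_pos: [0.5842, -0.368, 0.1497]
eef_rot: [0.999, -0.038, -0.001, -0.0]
contact_force: [-0.5, 0.8, -0.7]
finger_gap: 0.509
```

Run:
```python
from h import *
go(.4785,.1679,.15,-4.5)
```

```text
t 50.0 at [ 0.5842 -0.368   0.1497] yaw -4.4 gap 0.509 F [-0.5  0.8 -0.7]
spin 0.1 shift cm [-1.474e+01 -5.260e+01  3.000e-02]
```

Emit:
arm_command:
  moves:
    - [-0.5, -2, 0, 0]
    - [-1, -3.5, 0, 0]
    - [-1, -3.5, 0, 0]
    - [-1, -3.5, 0, 0]
    - [-1, -3.5, 0, 0]
    - [-1, -3.5, 0, 0]
    - [-1, -3.5, 0, 0]
    - [-1, -3.5, 0, 0]
    - [-1, -3.5, 0, 0]
    - [-1, -3.5, 0, 0]
    - [-1, -3.5, 0, 0]
    - [-1, -3.5, 0, 0]
    - [-1, -3.5, 0, 0]
    - [-1, -3.5, 0, 0]
    - [-1, -3.5, 0, 0]
    - [-0.2, -1.6, 0, 0]
    - [0, 0, 0, 0]
    - [0, 0, 0, 0]
    - [0, 0, 0, 0]

```text
t: 52.32
eef_pos: [0.4795, 0.1667, 0.1505]
eef_rot: [0.999, -0.04, -0.0, 0.0]
contact_force: [0.2, -0.2, -1.2]
finger_gap: 0.51
```

Run:
```python
from h import *
go(.4785,.1679,.105,-4.5)
```

```text
t 52.3 at [0.4795 0.1667 0.1505] yaw -4.6 gap 0.510 F [ 0.2 -0.2 -1.2]
spin -0.1 shift cm [-0.11 -0.12  4.55]
```

Emit:
arm_command:
  moves:
    - [-0.1, -0.1, 2, 0]
    - [0, 0, 2.5, 0]
    - [0, 0, 0, 0]
    - [0, 0, 0, 0]
    - [0, 0, 0, 0]

```text
t: 52.95
eef_pos: [0.4792, 0.1688, 0.1066]
eef_rot: [0.999, -0.039, 0.001, -0.0]
contact_force: [0.4, 0.0, -1.5]
finger_gap: 0.505
```

Run:
```python
from h import *
go(.4785,.1679,.0716,-4.5)
K,W,c=cam("wrist"); np.savez("w8.npz",K=K,W=W); b=optics.snapshot("wrist")
u=w2px("",[[.488,.166,.08]],(K,W))[0].astype(int); x0,y0=u[0]-85,max(0,u[1]-90);print("origin",x0,y0,u)
cv2.imwrite("pics/c8.png",cv2.convertScaleAbs(cv2.resize(b[y0:y0+180,x0:x0+170],None,fx=3,fy=3,interpolation=cv2.INTER_CUBIC),alpha=1.6))
```

```text
t 53.0 at [0.4792 0.1688 0.1066] yaw -4.5 gap 0.505 F [ 0.4  0.  -1.5]
spin -0.0 shift cm [-0.07  0.09  3.5 ]
origin 244 174 [329 264]
```

View pics/c8.png

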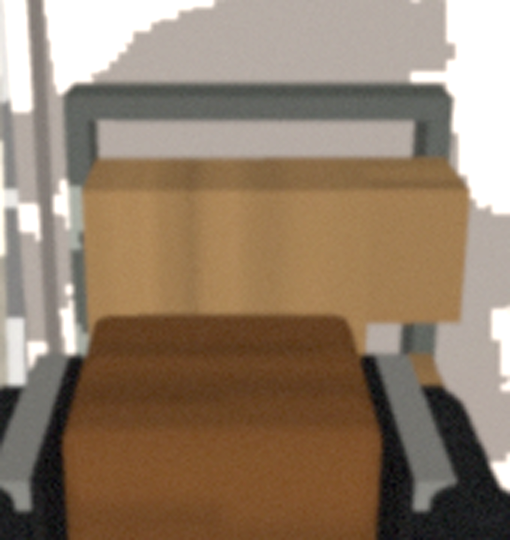

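Run:
```python
from h import *
d=np.load("w8.npz");KW=(d["K"],d["W"]);f=lambda p,z:px2w("",(np.array(p)+.5)/3+[244,174]-.5,z,KW)
r=np.radians(-4.5);X=np.array([np.cos(r),np.sin(r)]);Y=np.array([-np.sin(r),np.cos(r)])
for n,p,z,h in(("stamp bottom",[(97,158),(448,158)],.105,.032),("stamp top",[(86,188),(468,188)],.125,.032),("well",[(66,86),(453,86)],.084,.039)):
    P=f(p,z)[:,:2];c=P.mean(0)-h*Y;print(n,np.linalg.norm(P[1]-P[0]).round(4),c.round(4),"box axes rel. well",((c-[.4877,.1667])@np.c_[X,Y]).round(4))
```

```text
stamp bottom 0.0646 [0.4893 0.1669] box axes rel. well [0.0015 0.0003]
stamp top 0.0629 [0.489  0.1675] box axes rel. well [0.0013 0.0009]
well 0.0778 [0.4878 0.1691] box axes rel. well [-0.0001  0.0024]
```

Stamp is 1.4 mm too far in +x and within 1.5 mm in y; I correct x by -1 mm and go down gently, watching the force.

Emit:
arm_command:
  moves:
    - [-0.1, 0, 0.5, 0]
    - [0, 0, 0.7, 0]
    - [0, 0, 0.5, 0]
    - [0, 0, 0.3, 0]
    - [0, 0, 0, 0]
    - [0, 0, 0, 0]

```text
t: 53.75
eef_pos: [0.4775, 0.1688, 0.0857]
eef_rot: [0.999, -0.039, 0.0, -0.0]
contact_force: [0.2, -0.9, -1.5]
finger_gap: 0.51
```

Emit:
arm_command:
  moves:
    - [0, 0, 0.3, 0]
    - [0, 0, 0.3, 0]
    - [0, 0, 0, 0]
    - [0, 0, 0, 0]

```text
t: 54.25
eef_pos: [0.4773, 0.1688, 0.0795]
eef_rot: [0.999, -0.039, -0.0, 0.0]
contact_force: [0.2, -0.5, -0.8]
finger_gap: 0.504
```

Emit:
arm_command:
  moves:
    - [0, 0, 0.3, 0]
    - [0, 0, 0.3, 0]
    - [0, 0, 0.1, 0]
    - [0, 0, 0, 0]
    - [0, 0, 0, 0]

```text
t: 54.88
eef_pos: [0.4774, 0.1688, 0.0726]
eef_rot: [0.999, -0.039, 0.0, -0.0]
contact_force: [0.1, -0.6, -1.9]
finger_gap: 0.507
```

Emit:
arm_command:
  moves:
    - [0, 0, 0.15, 0]
    - [0, 0, 0, 0]
    - [0, 0, 0, 0]

```text
t: 55.25
eef_pos: [0.4777, 0.1689, 0.0715]
eef_rot: [0.999, -0.039, 0.0, -0.0]
contact_force: [-0.8, 0.2, 2.6]
finger_gap: 0.508
```

Emit:
arm_command:
  moves:
    - [0, 0, 0, 0]
    - [0, 0, 0, 0]
    - [0, 0, 0, 0]
    - [0, 0, 0, 0]
  claw: 5.6

```text
t: 55.75
eef_pos: [0.4773, 0.1687, 0.0709]
eef_rot: [0.999, -0.039, -0.0, 0.0]
contact_force: [-0.2, -0.3, -0.5]
finger_gap: 0.656
```

Emit:
arm_command:
  moves:
    - [0, 0, -1, 0]
    - [0, 0, -3, 0]
    - [0, 0, -4, 0]
    - [0, 0, -4, 0]
    - [0, 3, -2, 0]
    - [0, 3, 0, 0]
    - [0, 3, 0, 0]
    - [0, 0, 0, 0]
    - [0, 0, 0, 0]

```text
t: 56.88
eef_pos: [0.4705, 0.0794, 0.2115]
eef_rot: [0.999, -0.039, 0.0, -0.0]
contact_force: [-1.0, -0.9, -0.7]
finger_gap: 0.656
```

Run:
```python
from h import *
K,W,c=cam("wrist"); np.savez("w9.npz",K=K,W=W); b=optics.snapshot("wrist");s=optics.snapshot("side");print(pose()[0])
u=w2px("",[[.53,.166,.08]],(K,W))[0].astype(int);x0,y0=max(0,u[0]-130),max(0,u[1]-110);print(x0,y0)
A=cv2.resize(b[y0:y0+200,x0:x0+260],(520,400),interpolation=cv2.INTER_CUBIC);B=cv2.resize(s[140:340,200:380],(270,300))
B=np.vstack([B,np.zeros((100,270,3),np.uint8)])
cv2.imwrite("pics/c9.png",cv2.convertScaleAbs(np.hstack([A,B]),alpha=1.4));cv2.imwrite("pics/w9.png",b)
```

```text
[0.47036945 0.07975551 0.21118633]
247 8
```

View pics/c9.png

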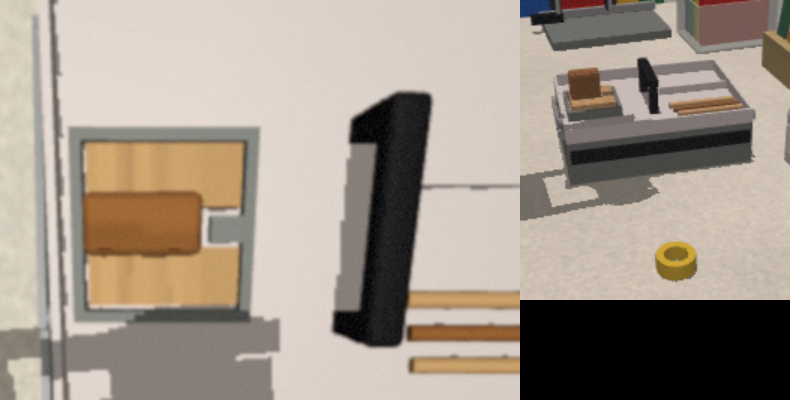

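The stamp base sits inside the well walls at (165,225), with its notch over the rib at (225,228). The tray is level and closed, and the robot is clear, so I'm handing in.

```bash
python3 -c "
from rig import close_job
print(close_job())"
```

```text
the job is handed in; nothing more can be done
None
```

I opened the tray by its handle to its stop and packed the three goods that were present (two cartons and one steel tin) flat in the compartment. I then lowered the tray home and seated the stamp in the keyed well. I handed the job in after about 57 s of robot time and left the red look-alike tin alone.

**Last checks**
- **Tray:** it had returned to its starting handle height, and a 28 N push moved it only 0.5 mm, so I take it as fully closed.
- **Stamp:** it met the well floor at the expected height with about 2.6 N. The last picture shows its base inside the walls, with the notch over the rib. I judged level and centring from that picture and did not measure them.
- **Goods:** a picture taken before closing showed all three lying in the compartment.
- **Bystanders:** I saw no contact, but I did not re-measure their positions at the end.

**What failed or disagreed**
- **Handle grasp:** my first try closed on nothing. The fingers end about 27 mm short of the reported tool tip, so I set all later grasps lower.
- **Wrist turn:** I once turned the wrist the wrong way, with nothing in the gripper, and corrected it.
- **Well position:** my last two measurements of the well differed by about 2 mm in y. The stamp still went in without resistance.

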